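Open the squeeze-and-turn resin jar

ROBOT

A 6-joint arm with a two-finger parallel gripper is mounted at the origin on the work surface. World frame = base frame: x ahead of the robot, y to its left, z up, the work surface at z = 0. Lengths are in m, angles in rad, forces in N, time in s.
With the tool pointing down it reaches from about 0.35 to 0.975 m from the base axis. Payload 4.9 kg.
Tool frame: the origin (TCP) lies at the very end of the fingers, on their centre line; the grasp point (between the pads) lies 19 mm behind it (manip.hold_point_z is the distance from the TCP to the grasp point, in m); z points along the fingers, y is the direction in which the jaws open and shut (so a half turn about z gives the same grasp; the last joint's range is limited). The gripper opens to 85 mm and grips with 20 to 120 N. Pads are 22 mm wide; open, the fingers measure 114 mm over their backs; the gripper's body (76 mm by 85 mm) begins 54 mm behind the grasp point. The pads swing forward as they close: fully open they stand 13 mm farther back than shut.
Start: joints at [-1.262, 0.053, 1.613, -0, 1.476, -0.119], TCP at [0.259, -0.569, 0.231] pointing down, gripper open.
Joint ranges: [-3.01, 3.01], [-1.01, 2.22], [0.06, 2.58], [-1.02, 4.17], [0.09, 2.62], [-3.14, 3.14]. Speed limits (rad/s): [2.57, 2.57, 3.14, 3.14, 3.14, 3.14].

INTERFACE

Orientations are given as a unit quaternion [w, x, y, z].
In Python, from plant import manip gives the robot as it stands. The module is installed in compiled form; this text tells all that it offers.
- The arm moves only by the shell command python3 -m creep 'ROWS'. ROWS is JSON, a list of rows, each a list of 7 numbers: the turn, a rotation vector about the tool's x, y, z in degrees, then the shift along the tool's x, y, z in m, then the opening, from 0 (shut) to 1 (fully open). In form: [[ax, ay, az, tx, ty, tz, jaw], ...]. A call has 1 to 20 rows; each row shifts and turns the commanded pose from where the row before left it, along the tool's axes as they then stand; what a row does not reach is not made up. A row lasts 1/12 s, in which the tool goes at most 41.7 mm and 7.16 degrees, less where a joint would pass 70% of its speed; a pose out of reach is approached as far as the arm can. A call is refused whole if a number of a shift passes 0.0417 or a number of a turn 7.16, either way. A call with a gripper value outside its range is refused whole. The fingers move at their own pace and stop on an object; the grip force is fixed at half the most. Time passes only in rows, so rows that do not move let the fingers close. It gives the time, the measured TCP pose, the force and the opening at its end, in the units of the state.
- manip.state(): the state, without advancing time (a new reading comes with each control period).
- manip.grab_frame(name): name is "scene" or "top"; returns the picture (384x512x3 uint8, blue, green, red); there is no depth.
- manip.get_calibration(name): a dict with "fx", "fy", "cx", "cy" (pixels), "dist" ([k1, k2, p1, p2, k3] as OpenCV has them; the pictures are not rectified), "xyz" and "attitude" of the camera in the world. Camera axes: x right, y down, z forward; pixel columns grow to the right and rows downward; lengths in m; the calibration is good to about 2 mm. A picture is of the moment at which its call begins. get_calibration takes no time and is no camera call.
- manip.job_done(): hands the job in, once; it reports no verdict.
Trained networks look in the newest picture that a camera, given by its name, has taken for a name from the list of things; names that differ only in an ending like _2 or _b are one class to them, and where a whole thing is asked for, a point or a joint stands for the part that bears it (a point fixed in the world has none). Each returns a list of dicts, best first, with "confidence" (0 to 1); they miss things now and then, are a little off and sometimes report something else, mostly with a low value. They report only what shows in the picture. A call takes as long as a camera call. They do not tell look-alikes from the thing itself.
- manip.cut_out(target, camera): "pixels" (384x512 bool, what is visible of it) and "rect" ([left, top, right, bottom] in pixels, round what is visible of it).
The state is a dict: "time": time; "joint_pos": joint angles; "joint_vel": joint speeds; "joint_efforts": joint torques, N m; "tool_pos": TCP position; "tool_rot": TCP orientation; "contact_force": force on the tool from outside, world axes, zero at the start; "ft_torque": the same for the moment, N m; "gripper_width": opening from 0.0 (shut) to 1.0 (fully open).
Only numpy, scipy, OpenCV 4.12 (cv2) and the standard library are available. Lean on these libraries where they do the work, as an engineer would, in place of code of your own. Each camera call takes 0.05 s, during which the arm holds its last target.

TASK

Open the amber resin jar that is held in the bench holder: squeeze the two lilac tabs of its white cap together, keep them squeezed while you turn the cap anticlockwise (seen from above) until you feel it meet its stop, about a sixth of a turn, and lift it straight off. Then lower the cap, right way up, onto the middle of the round cork mat and let go of it there; do not drop it. Be gentle: do not crack the tabs, do not force the cap against its latch or its stop, and leave the other things on the bench where they are.

Things in the scene. Friction and masses are not known exactly. Their poses are not given: they have to be found in the camera images.
- jar: Fixed amber jar, 76 mm across, in a grey holder (plate 120 x 120 x 12 mm). Origin on the bench under its axis, z up. Shoulder 85 mm, mouth 124 mm above the bench, under the cap. On the shoulder at the +y and -y sides two pairs of white catch posts, 29.5 to 38 mm from the axis, tops 98 mm above the bench. Its x axis is the cap's while the cap is locked.
- jar_seat (a point): Point on the jar's axis 89 mm above the bench, where the cap's underside is when seated. The stop is springy (about 5 N m per rad, met by both lugs 16 mm off the axis): back off to where it is just met to lift freely. More than 30 N in all between cap and jar (on latch, stop or flange, or sideways) breaks them.
- cap: White cap, loose but locked on the jar at the start, about 70 to 110 g. Origin at the centre of its underside, z up along its axis. Skirt 48 mm across; roof 35 to 41 mm above the origin. Two lilac sprung tabs at its +y and -y sides. Inner lugs hold it under the jar's mouth. About 1 mm of side play on the neck.
- cap_top (a point): Centre of the cap's roof, 41 mm above its underside. Opens anticlockwise (positive about z): with both tabs in, it turns to a stop 41 to 79 degrees from the locked place, different each time and not visible. Only in the last 6 degrees before the stop can it be lifted. It is free once raised 25 mm.
- tab_a: Lilac tab at the cap's +y side: upright paddle 18 mm wide (cap's x), 4 mm thick, 12 to 49 mm above the cap's underside; below it a tooth reaching down to 2 mm, between two catch posts. Origin in mid thickness at the level of the cap's underside, 31 mm from the axis when out (66 mm over both tabs, 55 mm when pressed in). Keep fingertips 12 mm or more above the cap's underside.
- tab_b: The same at the cap's -y side. Each tab moves in 5.5 mm to a firm end against a spring: 2 N at first, 12 N at the end. Its tooth clears the posts after 3.5 mm; both must clear at once. A grip off centre presses one tab more and loads the jar sideways; the side force on the gripper shows it. About 20 N of grip suits turning and carrying; a tab cracks above 45 N.
- mat: Fixed round cork mat, 90 mm across, 8 mm thick. Origin at the centre of its underside on the bench; the cap is to stand on its top.
- spare_jar: Bystander: amber jar with a plain black screw cap, 68 mm across, 95 mm high. Leave it.
- vial: Bystander: small amber bottle, 32 mm across, 65 mm high.
- wash: Bystander: white bottle, 66 mm across, 170 mm high.
- pot: Bystander: brown three-footed clay pot, 114 mm across, 86 mm high.
- sherd1: Bystander: flat red-brown potsherd, about 60 x 80 mm, 9 mm thick.
- sherd2: Bystander: flat buff potsherd, about 55 x 60 mm, 9 mm thick.
- brush: Bystander: brush 170 mm long lying on the bench.
Not all that is in view belongs to the job. What is shaped like the mat but green or purple is not meant.

How it is judged:
By the outcome, as a careful person would: the job done as asked, in the order asked, and still so for the second after the job is handed in, with the robot touching nothing.
It also fails if it takes over 72 s, if anything falls off the work surface, if the arm or the gripper's body presses on something with over 40 N, if the wrist force passes 120 N, or if a joint passes its speed limit or range.

## Working session

There is one attempt and no reset: what is moved stays moved. The work goes in short steps, Python scripts to look and compute and a shell command to move; the robot and the scene stay as the last step left them, time stands still between calls to the robot, and variables do not carry over. Pictures are saved under pics/ and viewed, and the job is handed in when it is done.

```bash
mkdir -p pics; ls; python3 - <<'E'
from plant import manip
import cv2
print(manip.state())
for n in("scene","top"):
    cv2.imwrite(f"pics/{n}0.png",manip.grab_frame(n)); print(manip.get_calibration(n))
E
```

```text
pics
{'time': 0.0, 'joint_pos': array([-1.26199923e+00,  5.33066100e-02,  1.61433610e+00, -7.78583097e-06,
        1.47598679e+00, -1.18955217e-01]), 'joint_vel': array([-0.00109185, -0.00020147, -0.00154771, -0.00182202,  0.00162443,
       -0.00054164]), 'joint_efforts': array([ 1.47613631e-03, -3.93679583e+01, -3.70179427e+01, -2.07044008e-05,
        6.93523689e-03,  2.58755300e-06]), 'tool_pos': array([ 0.25909545, -0.56806535,  0.23006902]), 'tool_rot': array([-1.01347335e-03,  9.77214960e-01,  2.12249581e-01, -1.00382387e-04]), 'contact_force': array([-0.62434376,  0.4093478 , -0.60009735]), 'ft_torque': array([ 0.00684238, -0.01317548, -0.00307177]), 'gripper_width': 1.0004029265484111}
{'fx': 420.7915487242681, 'fy': 420.7915487242681, 'cx': 257.11305967588487, 'cy': 190.91793696175577, 'dist': array([-0.15216034,  0.        ,  0.        ,  0.        ,  0.        ]), 'xyz': array([1.15611271, 0.47589934, 0.61651467]), 'attitude': array([-0.20453727,  0.39719929,  0.78680781, -0.42582943])}
{'fx': 462.8648199608669, 'fy': 462.8648199608669, 'cx': 252.45167885670713, 'cy': 191.35014219163514, 'dist': array([-0.04259674,  0.        ,  0.        ,  0.        ,  0.        ]), 'xyz': array([0.31794736, 0.01472756, 1.13291362]), 'attitude': array([ 0.06492256, -0.70230119,  0.70479922, -0.07626375])}
```

View pics/scene0.png

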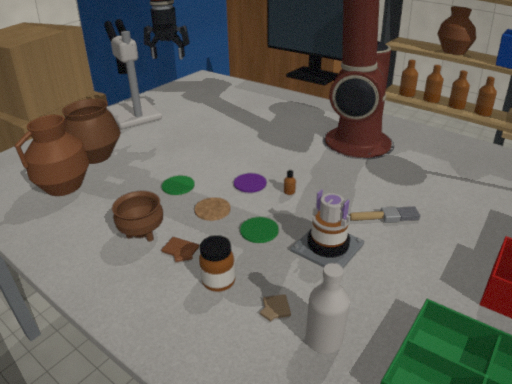

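View pics/top0.png

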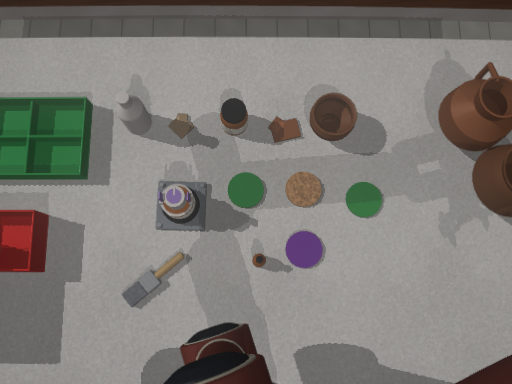

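```bash
cat > h.py <<'E'
from plant import manip
import numpy as np,cv2
from scipy.spatial.transform import Rotation as R
def cam(n):
    c=manip.get_calibration(n); K=np.array([[c['fx'],0,c['cx']],[0,c['fy'],c['cy']],[0,0,1]])
    q=c['attitude']; return K,c['dist'],c['xyz'],R.from_quat([q[1],q[2],q[3],q[0]]).as_matrix()
def ray(n,px):
    K,d,t,M=cam(n); u=cv2.undistortPoints(np.array(px,float).reshape(-1,1,2),K,d).reshape(-1,2)
    return t,(np.c_[u,np.ones(len(u))]@M.T)
def onplane(n,px,z):
    t,r=ray(n,px); return t+r*((z-t[2])/r[:,2])[:,None]
def proj(n,P):
    K,d,t,M=cam(n); return cv2.projectPoints(np.array(P,float).reshape(-1,3),cv2.Rodrigues(M.T)[0],-M.T@t,K,d)[0].reshape(-1,2)
E
python3 - <<'E'
from h import *
for n in("scene","top"):
    im=manip.grab_frame(n).copy()
    for t in("cap","tab_a","mat","jar"):
        for r in manip.cut_out(t,n):
            m=r["pixels"]; ys,xs=np.nonzero(m)
            print(n,t,round(r["confidence"],2),np.round(r["rect"],1),xs.mean().round(1),ys.mean().round(1),m.sum())
print(manip.state()["time"])
E
```

```text
scene cap 0.89 [314.4 190.1 349.6 220.3] 331.3 206.3 734
scene cap 0.43 [197.4 198.3 233.1 221.3] 212.5 208.4 658
scene cap 0.22 [293.7 205.5 364.2 267.8] 327.3 242.0 2425
scene tab_a 0.41 [320.1 190.7 320.7 210. ] 318.2 198.0 80
scene mat 0.97 [196.4 197.4 235.  221.6] 212.6 208.1 679
scene mat 0.81 [235.9 174.4 267.2 191.4] 250.2 182.1 498
scene mat 0.7 [241.3 217.  278.6 245.1] 259.3 229.3 867
scene mat 0.58 [161.7 173.3 194.6 194.5] 177.6 184.7 525
scene jar 0.75 [290.4 207.8 366.6 269.7] 327.8 242.1 2490
top cap 0.88 [158.6 186.8 190.  209.7] 174.6 197.2 567
top cap 0.45 [156.1 180.5 205.  229.9] 183.1 208.3 1838
top tab_a 0.44 [183.5 192.3 187.5 203. ] 187.9 197.6 30
top mat 0.95 [350.  181.1 380.3 220.8] 363.9 199.1 1019
top mat 0.87 [285.6 173.  322.5 208. ] 302.9 188.7 1026
top mat 0.67 [287.3 232.9 321.5 269.4] 303.9 249.3 1091
top mat 0.61 [226.6 174.  269.  208. ] 245.2 189.9 1040
top jar 0.71 [161.9 185.8 187.6 213.7] 174.3 197.3 485
top jar 0.68 [152.9 181.2 206.9 227.6] 182.7 208.1 1885
0.6
```

The cork mat is at top (303,189) and scene (212,208). The jar is at top (178,204) and scene (330,225), with the lilac tabs visible. I'll zoom in on the jar.

```bash
python3 - <<'E'
import cv2
a=cv2.imread("pics/top0.png")[165:245,140:220]; b=cv2.imread("pics/scene0.png")[180:270,285:375]
cv2.imwrite("pics/z.png",cv2.hconcat([cv2.resize(a,(400,400),interpolation=2),cv2.resize(b,(400,400),interpolation=2)]))
E
python3 - <<'E'
from h import *
# mat, z top .008
im=cv2.imread("pics/top0.png"); hsv=cv2.cvtColor(im,cv2.COLOR_BGR2HSV)
for n,z in(("top",.008),("scene",.008)):
    manip.grab_frame(n)
    for r in manip.cut_out("mat",n):
        m=r["pixels"].astype(np.uint8); c=max(cv2.findContours(m,0,1)[0],key=len)[:,0]
        P=onplane(n,c,z)[:,:2]; (x,y),rad=cv2.minEnclosingCircle(P.astype(np.float32)); 
        A=np.c_[2*P,np.ones(len(P))]; s=np.linalg.lstsq(A,(P**2).sum(1),rcond=None)[0]
        print(n,np.round(c.mean(0)),s[:2].round(4),round((s[2]+s[0]**2+s[1]**2)**.5,4))
E
```

```text
top [304. 249.] [ 0.4023 -0.1281] 0.0432
top [364. 200.] [ 0.5254 -0.2819] 0.0432
top [303. 189.] [ 0.5527 -0.1304] 0.0433
top [245. 189.] [0.5511 0.0137] 0.0441
scene [212. 208.] [ 0.5548 -0.1272] 0.047
scene [177. 185.] [ 0.5309 -0.2759] 0.0452
scene [250. 182.] [ 0.4046 -0.1248] 0.0482
scene [259. 229.] [0.553  0.0162] 0.0468
```

View pics/z.png

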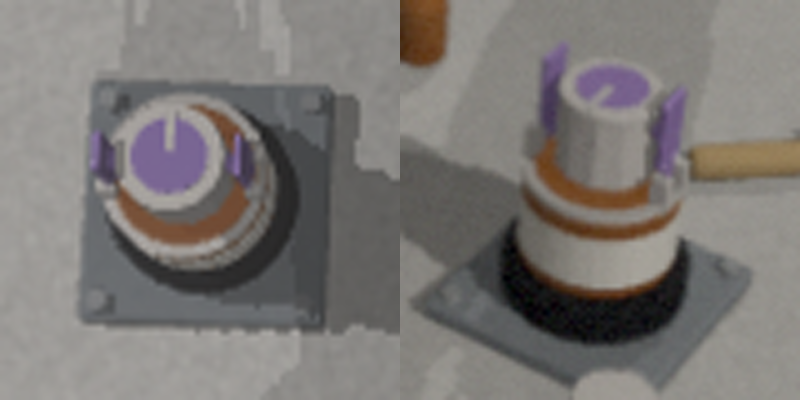

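```bash
cat > fit.py <<'E'
from h import *
from scipy.optimize import minimize
S=6
def box(x0,x1,y0,y1,z0,z1): return [[a,b,c] for a in(x0,x1) for b in(y0,y1) for c in(z0,z1)]
def circ(r,z): t=np.linspace(0,2*np.pi,48); return np.c_[r*np.cos(t),r*np.sin(t),0*t+z].tolist()
def render(n,x,y,yaw,zs,win,rd=.0165,tab=.031):
    c,s=np.cos(yaw),np.sin(yaw); M=np.array([[c,-s,0],[s,c,0],[0,0,1]]); o=np.array([x,y,zs])
    x0,y0,x1,y1=win; im=np.zeros(((y1-y0)*S,(x1-x0)*S),np.float32)
    def dr(P,v):
        p=(proj(n,np.array(P)@M.T+o)-[x0-.5,y0-.5])*S
        cv2.fillConvexPoly(im,cv2.convexHull(np.round(p*16).astype(np.int32)),v,shift=4)
    t,_=ray(n,[[200,200]]); L=[("c",0),("a",1),("b",-1)]
    d=lambda k:np.linalg.norm(t-(M@[0,k*.031,.03]+o))
    for nm,k in sorted(L,key=lambda q:-d(q[1])):
        if nm=="c": dr(circ(.024,0)+circ(.024,.041),0); dr(circ(rd,.041),1)
        else: dr(box(-.009,.009,k*tab-.002,k*tab+.002,.012,.049),1)
    return cv2.resize(im,(x1-x0,y1-y0),interpolation=cv2.INTER_AREA)
def lilac(im,win):
    x0,y0,x1,y1=win; f=im[y0:y1,x0:x1].astype(np.float32); b,g,r=f[...,0],f[...,1],f[...,2]
    return np.clip(((b+r)/2-g-8)/35.,0,1)*(b>r-5)
def fit(n,im,win,zs,p0,free_yaw=True):
    T=lilac(im,win)
    def cost(p): return ((cv2.GaussianBlur(render(n,p[0],p[1],p[2],zs,win,p[3]),(3,3),.7)-cv2.GaussianBlur(T,(3,3),.7))**2).sum()
    best=None
    for y in (p0[2]-.12,p0[2],p0[2]+.12):
        q=[p0[0],p0[1],y,p0[3]]
        r=minimize(cost,q,method="Nelder-Mead",options=dict(initial_simplex=[q]+[np.array(q)+d for d in np.diag([.006,.006,.12,.002])],xatol=1e-5,fatol=1e-4))
        if best is None or r.fun<best.fun: best=r
    return best.x,best.fun,T.sum()
E
python3 - <<'E'
from fit import *
W={"top":(150,175,200,220),"scene":(308,184,358,225)}
for n in("top","scene"):
    im=cv2.imread(f"pics/{n}0.png"); 
    T=lilac(im,W[n]); m=(T>.5).astype(np.uint8)
    k,l,st,ce=cv2.connectedComponentsWithStats(m); i=1+st[1:,4].argmax()
    P=onplane(n,[ce[i]+W[n][:2]],.130)[0]; print(n,"disc",P.round(4),[ (s[4],(c+W[n][:2]).round(1)) for s,c in zip(st[1:],ce[1:])])
    p,f,s=fit(n,im,W[n],.089,[P[0],P[1],0,.0155]); print(n,p.round(4),np.degrees(p[2]).round(2),f,s)
    cv2.imwrite(f"pics/fit_{n}.png",cv2.resize((np.hstack([T,render(n,*p[:3],.089,W[n],p[3])])*255).astype(np.uint8),None,fx=6,fy=6,interpolation=0))
E
```

```text
top disc [0.5112 0.1726 0.13  ] [(np.int32(154), array([173.2, 196. ])), (np.int32(7), array([158.9, 195. ])), (np.int32(10), array([186.8, 195.9]))]
top [ 0.5119  0.1733 -0.0078  0.0151] -0.44 50.91311264038086 136.74286
scene disc [0.5099 0.1728 0.13  ] [(np.int32(24), array([319.5, 194. ])), (np.int32(86), array([333. , 198.9])), (np.int32(53), array([345.5, 208.4]))]Traceback (most recent call last):
  File "<stdin>", line 8, in <module>
  File "fit.py", line 27, in fit
    r=minimize(cost,q,method="Nelder-Mead",options=dict(initial_simplex=[q]+[np.array(q)+d for d in np.diag([.006,.006,.12,.002])],xatol=1e-5,fatol=1e-4))
    res = _minimize_neldermead(fun, x0, args, callback, bounds=bounds,
                               **options)
    fxr = func(xr)
    fx = function(np.copy(x), *(wrapper_args + args))
  File "fit.py", line 23, in cost
    def cost(p): return ((cv2.GaussianBlur(render(n,p[0],p[1],p[2],zs,win,p[3]),(3,3),.7)-cv2.GaussianBlur(T,(3,3),.7))**2).sum()
                                           ~~~~~~^^^^^^^^^^^^^^^^^^^^^^^^^^^^^^
  File "fit.py", line 12, in render
    t,_=ray(n,[[200,200]]); L=[("c",0),("a",1),("b",-1)]
        ~~~^^^^^^^^^^^^^^^
  File "h.py", line 8, in ray
    K,d,t,M=cam(n); u=cv2.undistortPoints(np.array(px,float).reshape(-1,1,2),K,d).reshape(-1,2)
            ~~~^^^
  File "h.py", line 5, in cam
    c=manip.get_calibration(n); K=np.array([[c['fx'],0,c['cx']],[0,c['fy'],c['cy']],[0,0,1]])
ValueError: time passes only in moves, steps and waits
```

```bash
sed -i 's/^def cam(n):/from functools import lru_cache\n@lru_cache(None)\ndef cam(n):/' h.py
python3 - <<'E'
from fit import *
W={"top":(150,175,200,220),"scene":(308,184,358,225)}
for n in("top","scene"):
    im=cv2.imread(f"pics/{n}0.png"); T=lilac(im,W[n])
    p,f,s=fit(n,im,W[n],.089,[.511,.1727,0,.0155]); print(n,p.round(4),np.degrees(p[2]).round(2),f,s)
    cv2.imwrite(f"pics/fit_{n}.png",cv2.resize((np.hstack([T,render(n,*p[:3],.089,W[n],p[3])])*255).astype(np.uint8),None,fx=6,fy=6,interpolation=0))
# plate corners
im=cv2.imread("pics/top0.png")
crn=np.array([[93,77],[333,85],[327,327],[80,322]])/5+[140,165]
P=onplane("top",crn-.5,.012)[:,:2]; print(P.round(4),P.mean(0),np.degrees(np.arctan2(*(P-np.roll(P,1,0)).T[::-1])).round(1))
print(manip.state()["time"])
E
```

```text
top [ 0.512   0.1733 -0.0065  0.015 ] -0.37 50.91504669189453 136.74286
scene [0.5094 0.1712 0.3931 0.0136] 22.52 55.86656188964844 144.34286
[[0.5746 0.23  ]
 [0.5703 0.1109]
 [0.4499 0.112 ]
 [0.4526 0.232 ]] [0.51183564 0.17121901] [ -1.  -92.1 179.4  88.7]
0.8
```

```bash
python3 -c "
import cv2
a=cv2.imread('pics/fit_top.png');b=cv2.imread('pics/fit_scene.png');b=cv2.copyMakeBorder(b,0,a.shape[0]-b.shape[0],0,0,0);cv2.imwrite('pics/ff.png',cv2.vconcat([a,b]))"
```

```text
(no output)
```

View pics/ff.png

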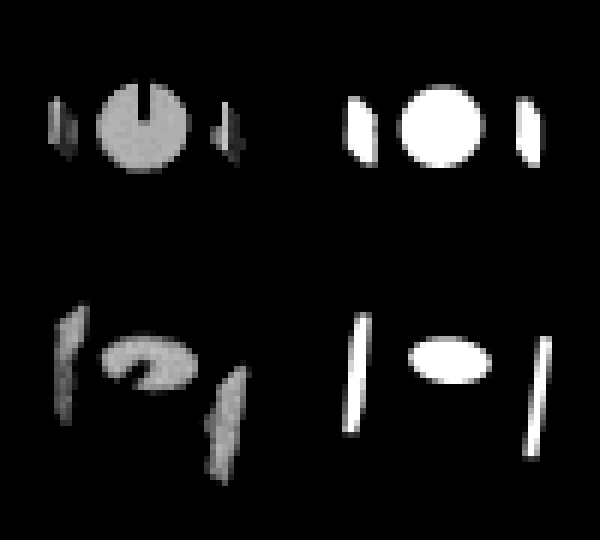

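```bash
cat >> fit.py <<'E'
def lilac(im,win):
    x0,y0,x1,y1=win; f=im[y0:y1,x0:x1].astype(np.float32); b,g,r=f[...,0],f[...,1],f[...,2]
    return np.clip(((b+r)/2-g)/(g+1)/.22-.25,0,1)*(b>r-3)
def fit(n,im,win,zs,p0,tab=.031):
    T=lilac(im,win)
    def cost(p): return ((cv2.GaussianBlur(render(n,p[0],p[1],p[2],zs,win,p[3],tab),(3,3),.7)-cv2.GaussianBlur(T,(3,3),.7))**2).sum()
    c=[(cost([p0[0],p0[1],p0[2]+d,p0[3]]),p0[2]+d) for d in np.radians(np.arange(-45,46,3))]
    q=[p0[0],p0[1],min(c)[1],p0[3]]
    r=minimize(cost,q,method="Nelder-Mead",options=dict(initial_simplex=[q]+[np.array(q)+d for d in np.diag([.003,.003,.1,.002])],xatol=1e-5,fatol=1e-4))
    return r.x,r.fun,T.sum()
E
cat > run.py <<'E'
from fit import *
W={"top":(150,175,200,220),"scene":(308,184,358,225)}
o=[]
for n in("top","scene"):
    im=cv2.imread(f"pics/{n}0.png"); T=lilac(im,W[n])
    p,f,s=fit(n,im,W[n],.089,[.511,.1727,0,.0155]); print(n,p.round(4),np.degrees(p[2]).round(2),f,s)
    a=cv2.resize((np.hstack([T,render(n,*p[:3],.089,W[n],p[3])])*255).astype(np.uint8),None,fx=6,fy=6,interpolation=0)
    o.append(cv2.copyMakeBorder(a,0,270-a.shape[0],0,0,0))
cv2.imwrite("pics/ff2.png",np.vstack(o))
E
python3 run.py
```

```text
top [ 0.5121  0.1729 -0.027   0.0164] -1.55 14.513829231262207 227.68942
scene [ 0.5109  0.1723 -0.0284  0.0161] -1.63 21.77515411376953 259.06097
```

View pics/ff2.png

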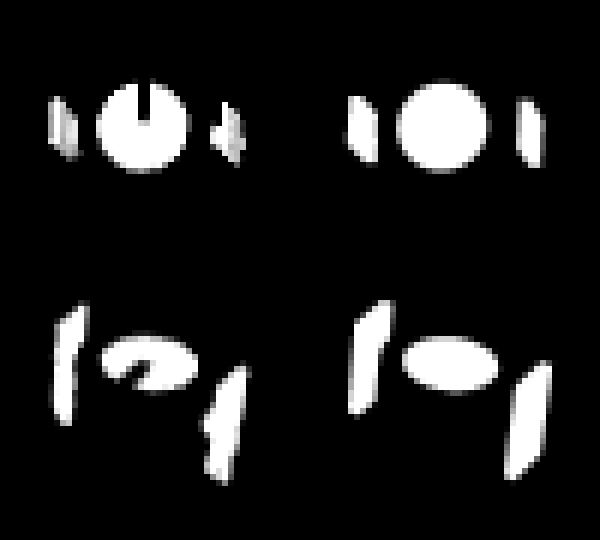

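Both views agree: jar axis about (0.5115, 0.1726), yaw about −1.6°. The mat is at about (0.554, −0.129). I'll move above the jar now.

```bash
python3 -m creep '[[0,0,0,0.0268,-0.0285,0,1],[0,0,0,0.0268,-0.0285,0,1],[0,0,0,0.0268,-0.0285,0,1],[0,0,0,0.0268,-0.0285,0,1],[0,0,0,0.0268,-0.0285,0,1],[0,0,0,0.0268,-0.0285,0,1],[0,0,0,0.0268,-0.0285,0,1],[0,0,0,0.0268,-0.0285,0,1],[0,0,0,0.0268,-0.0285,0,1],[0,0,0,0.0268,-0.0285,0,1],[0,0,0,0.0268,-0.0285,0,1],[0,0,0,0.0268,-0.0285,0,1],[0,0,0,0.0268,-0.0285,0,1],[0,0,0,0.0268,-0.0285,0,1],[0,0,0,0.0268,-0.0285,0,1],[0,0,0,0.0268,-0.0285,0,1],[0,0,0,0.0268,-0.0285,0,1],[0,0,0,0.0268,-0.0285,0,1],[0,0,0,0.0268,-0.0285,0,1],[0,0,0,0.0268,-0.0285,0,1]]'
cat > st.py <<'E'
import sys
from h import *
s=manip.state(); q=s["tool_rot"]; M=R.from_quat([q[1],q[2],q[3],q[0]]).as_matrix()
yaw=np.degrees(np.arctan2(M[1,1],M[0,1]))
print("t",round(float(s["time"]),2),"p",s["tool_pos"].round(4),"yang",yaw.round(2),"zax",M[:,2].round(4),"w",round(float(s["gripper_width"]),4),"mm",round(85*float(s["gripper_width"]),2))
print("Ftool",(M.T@s["contact_force"]).round(2),"Mtool",(M.T@s["ft_torque"]).round(3),"j",s["joint_pos"].round(2))
if len(sys.argv)>3:
    d=np.array([float(v) for v in sys.argv[1:4]])-s["tool_pos"]; print("to target, tool axes",(M.T@d).round(4))
    if len(sys.argv)>4: print("rel az", -(((float(sys.argv[4])-yaw+180)%360)-180))
    print("tilt rotvec tool", np.degrees(np.cross(M.T@M[:,2],M.T@[0,0,-1])).round(2))
E
python3 st.py .5115 .1726 .23 -91.6
```

```text
time: 2.47
tool_pos: [0.5108, 0.1745, 0.2316]
tool_rot: [0.0, 0.977, 0.213, 0.0]
contact_force: [-0.2, -1.0, -0.3]
gripper_width: 1.002
t 2.47 p [0.5108 0.1745 0.2316] yang -65.46 zax [ 8.e-04  0.e+00 -1.e+00] w 1.0025 mm 85.21
Ftool [-0.6   0.85  0.32] Mtool [-0.066 -0.012 -0.012] j [ 0.19 -0.15  1.81 -0.    1.48  1.33]
to target, tool axes [-0.0001  0.0021  0.0016]
rel az 26.14198697743879
tilt rotvec tool [ 0.02 -0.04 -0.  ]
```

```bash
python3 -m creep '[[0,0,6.5,0,0.002,0,1],[0,0,6.5,0,0,0,1],[0,0,6.5,0,0,0.02,1],[0,0,6.6,0,0,0.02,1],[0,0,0,0,0,0.02,1],[0,0,0,0,0,0,1],[0,0,0,0,0,0,1]]'
python3 st.py .5115 .1726 .103 -91.6
python3 - <<'E'
from h import *
a=manip.grab_frame("top")[140:260,100:260];b=manip.grab_frame("scene")[120:240,250:410]
cv2.imwrite("pics/a1.png",cv2.resize(np.vstack([a,b]),None,fx=2.5,fy=2.5))
E
```

```text
time: 3.05
tool_pos: [0.5105, 0.1704, 0.1703]
tool_rot: [0.0, 1.0, -0.014, -0.001]
contact_force: [-0.4, -0.6, 1.1]
gripper_width: 1.004
t 3.05 p [0.5105 0.1704 0.1703] yang -91.56 zax [-2.7e-03 -5.0e-04 -1.0e+00] w 1.0039 mm 85.33
Ftool [-0.4   0.65 -1.12] Mtool [-0.005  0.026  0.011] j [ 0.18 -0.11  1.87  0.    1.38  1.78]
to target, tool axes [ 0.0011 -0.0023  0.0673]
rel az 0.03633945697498575
tilt rotvec tool [0.03 0.16 0.  ]
```

View pics/a1.png

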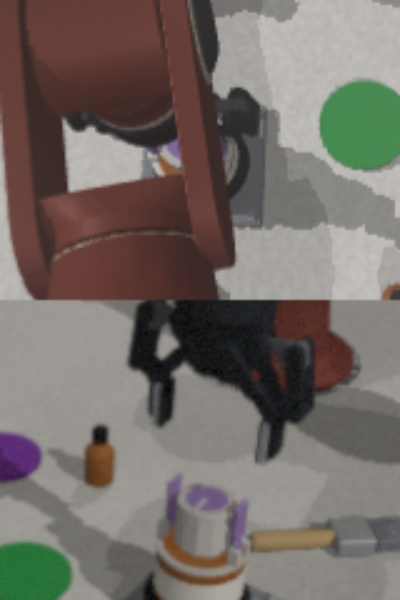

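```bash
python3 -m creep '[[0,0,0,0.0006,-0.0022,0.006,1],[0,0,0,0,0,0.010,1],[0,0,0,0,0,0.010,1],[0,0,0,0,0,0.010,1],[0,0,0,0,0,0.010,1],[0,0,0,0,0,0.008,1],[0,0,0,0,0,0.006,1],[0,0,0,0,0,0.004,1],[0,0,0,0,0,0.002,1],[0,0,0,0,0,0,1],[0,0,0,0,0,0,1]]'
python3 st.py .5115 .1726 .103 -91.6
python3 - <<'E'
from h import *
print(proj("scene",[.5105,.1704,.1833]))
b=manip.grab_frame("scene")[150:250,270:390]
cv2.imwrite("pics/a2.png",cv2.resize(b,None,fx=6,fy=6,interpolation=2))
E
```

```text
time: 4.07
tool_pos: [0.5123, 0.1728, 0.1056]
tool_rot: [-0.0, 1.0, -0.014, 0.0]
contact_force: [-1.2, -0.3, -1.2]
gripper_width: 0.997
t 4.07 p [0.5123 0.1728 0.1056] yang -91.59 zax [ 6.e-04  1.e-04 -1.e+00] w 0.9974 mm 84.78
Ftool [-1.17  0.3   1.19] Mtool [-0.002  0.035  0.008] j [ 0.19 -0.04  1.92  0.    1.26  1.79]
to target, tool axes [-0.0008  0.0002  0.0026]
rel az 0.010608236136846472
tilt rotvec tool [-0.01 -0.03  0.  ]
[[333.99371525 176.29030587]]
```

View pics/a2.png

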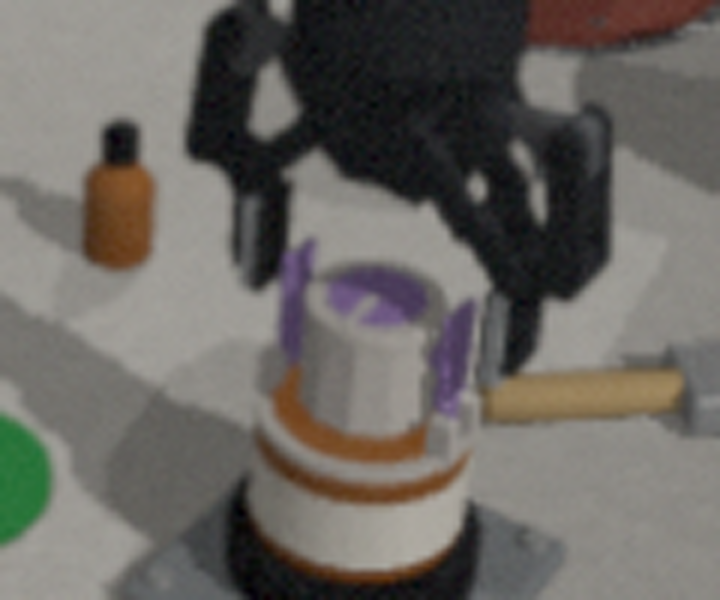

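```bash
python3 -m creep '[[0,0,0,0,0,0.0025,0.9],[0,0,0,-0.0005,0,0,0.85],[0,0,0,0,0,0,0.80],[0,0,0,0,0,0,0.80],[0,0,0,0,0,0,0.80],[0,0,0,0,0,0,0.80]]'
python3 st.py .5115 .1726 .103 -91.6;  python3 -m creep '[[0,0,0,0,0,0,0.78],[0,0,0,0,0,0,0.77],[0,0,0,0,0,0,0.76],[0,0,0,0,0,0,0.76],[0,0,0,0,0,0,0.76],[0,0,0,0,0,0,0.76]]'
python3 st.py .5115 .1726 .103 -91.6
```

```text
time: 4.62
tool_pos: [0.5115, 0.1727, 0.1029]
tool_rot: [0.0, 1.0, -0.014, 0.0]
contact_force: [-0.5, -1.4, 0.2]
gripper_width: 0.802
t 4.62 p [0.5115 0.1727 0.1029] yang -91.59 zax [ 1.e-04 -1.e-04 -1.e+00] w 0.8018 mm 68.16
Ftool [-0.42  1.4  -0.18] Mtool [-0.104 -0.048 -0.038] j [ 0.19 -0.03  1.92 -0.    1.25  1.79]
to target, tool axes [-0.      0.0001 -0.0001]
rel az 0.009198755063096087
tilt rotvec tool [ 0.01 -0.   -0.  ]
time: 5.12
tool_pos: [0.5116, 0.1728, 0.1031]
tool_rot: [-0.0, 1.0, -0.014, 0.0]
contact_force: [-1.9, -0.4, 2.7]
gripper_width: 0.76
t 5.12 p [0.5116 0.1728 0.1031] yang -91.59 zax [ 3.e-04  1.e-04 -1.e+00] w 0.7603 mm 64.63
Ftool [-1.9   0.5  -2.72] Mtool [-0.096 -0.179 -0.056] j [ 0.19 -0.03  1.92  0.    1.25  1.79]
to target, tool axes [-0.0001  0.0002  0.0001]
rel az 0.010909667629164232
tilt rotvec tool [-0.01 -0.02  0.  ]
```

```bash
cat > avg.py <<'E'
from h import *
F=[];T=[]
for i in range(8):
    manip.grab_frame("top"); s=manip.state(); q=s["tool_rot"]; M=R.from_quat([q[1],q[2],q[3],q[0]]).as_matrix()
    F.append(M.T@s["contact_force"]);T.append(M.T@s["ft_torque"])
print("avg F",np.mean(F,0).round(2),"T",np.mean(T,0).round(3),"sd",np.std(F,0).round(2),"w mm",round(85*float(s["gripper_width"]),2),"t",s["time"])
E
python3 avg.py
python3 -m creep '[[0,0,0,0,0,0,0.75],[0,0,0,0,0,0,0.74],[0,0,0,0,0,0,0.73],[0,0,0,0,0,0,0.73]]'
python3 avg.py
python3 -m creep '[[0,0,0,0,0,0,0.72],[0,0,0,0,0,0,0.71],[0,0,0,0,0,0,0.70],[0,0,0,0,0,0,0.70]]'
python3 avg.py
```

```text
avg F [-1.08  0.69 -3.6 ] T [-0.086 -0.192  0.002] sd [0.33 0.44 0.75] w mm 64.82 t 5.5167
time: 5.85
tool_pos: [0.5117, 0.1728, 0.1034]
tool_rot: [-0.0, 1.0, -0.014, 0.0]
contact_force: [-1.5, -0.1, 4.9]
gripper_width: 0.73
avg F [-1.91  0.57 -5.61] T [-0.134 -0.309  0.002] sd [0.58 0.42 0.43] w mm 62.43 t 6.25
time: 6.58
tool_pos: [0.5119, 0.1728, 0.1038]
tool_rot: [-0.0, 1.0, -0.014, 0.0]
contact_force: [-3.7, -0.5, 7.9]
gripper_width: 0.703
avg F [-2.81  0.91 -7.39] T [-0.143 -0.44   0.02 ] sd [0.54 0.53 0.55] w mm 59.65 t 6.9833
```

```bash

python3 -m creep '[[0,0,0,0,0,-0.0004,0.70],[0,0,0,0,0,-0.0004,0.70],[0,0,0,0,0,0,0.70]]'
python3 avg.py; python3 st.py
```

```text
time: 7.23
tool_pos: [0.5118, 0.1728, 0.1038]
tool_rot: [-0.0, 1.0, -0.014, 0.0]
contact_force: [-0.4, -0.4, 4.7]
gripper_width: 0.705
avg F [ 0.31  0.58 -4.48] T [-0.075  0.031 -0.007] sd [0.56 0.46 0.46] w mm 59.73 t 7.6333
t 7.63 p [0.5118 0.1727 0.1038] yang -91.59 zax [ 7.e-04  1.e-04 -1.e+00] w 0.7027 mm 59.73
Ftool [-0.08  0.89 -4.54] Mtool [-0.082  0.101 -0.015] j [ 0.19 -0.04  1.92 -0.    1.25  1.79]
```

```bash

python3 -m creep '[[0,0,0,0,0,-0.0004,0.70],[0,0,0,0,0,-0.0004,0.69],[0,0,0,0,0,-0.0003,0.68],[0,0,0,0,0,-0.0003,0.67],[0,0,0,0,0,0,0.67]]'
python3 avg.py; python3 st.py
```

```text
time: 8.05
tool_pos: [0.511, 0.1727, 0.1044]
tool_rot: [0.0, 1.0, -0.014, -0.001]
contact_force: [-0.0, 0.3, 1.3]
gripper_width: 0.671
avg F [ 0.37 -0.01  0.55] T [-0.022  0.065  0.006] sd [0.76 0.43 1.03] w mm 57.07 t 8.45
t 8.45 p [0.511  0.1727 0.1045] yang -91.59 zax [-1.2e-03 -2.0e-04 -1.0e+00] w 0.6714 mm 57.07
Ftool [-0.5  -0.4   1.56] Mtool [-0.051  0.003 -0.031] j [ 0.19 -0.04  1.92  0.    1.26  1.79]
```

```bash

python3 -m creep '[[0,0,0,0,0,0,0.66],[0,0,0,0,0,-0.0002,0.65],[0,0,0,0,0,0,0.65],[0,0,0,0,0,0,0.65]]'
python3 avg.py; 
python3 -m creep '[[0,0,0,0,0,0,0.645],[0,0,0,0,0,0,0.64],[0,0,0,0,0,0,0.64],[0,0,0,0,0,0,0.64]]'
python3 avg.py; python3 st.py
```

```text
time: 8.78
tool_pos: [0.5113, 0.1727, 0.1051]
tool_rot: [0.0, 1.0, -0.014, -0.0]
contact_force: [0.3, -0.2, -1.2]
gripper_width: 0.654
avg F [-0.28  0.65  0.96] T [-0.032 -0.032 -0.003] sd [0.41 0.33 0.65] w mm 55.22 t 9.1833
time: 9.52
tool_pos: [0.5115, 0.1727, 0.1053]
tool_rot: [0.0, 1.0, -0.014, 0.0]
contact_force: [-0.4, -0.8, -0.0]
gripper_width: 0.64
avg F [-0.38  0.3   0.68] T [-0.059 -0.017 -0.02 ] sd [0.42 0.44 0.24] w mm 55.15 t 9.9167
t 9.92 p [0.5115 0.1727 0.1052] yang -91.59 zax [ 0.  0. -1.] w 0.6488 mm 55.15
Ftool [-0.13  0.84  0.75] Mtool [-0.05  -0.022  0.006] j [ 0.19 -0.04  1.92  0.    1.26  1.79]
```

```bash
sed -i 's/^F=\[\];/W=[];F=[];/; s/^    F.append/    W.append(85*float(s["gripper_width"])); F.append/; s/"w mm",.*"t"/"w mm",np.mean(W).round(2),np.std(W).round(2),"t"/' avg.py; python3 avg.py
python3 -m creep '[[0,0,0,0,0,0,0.63],[0,0,0,0,0,0,0.63],[0,0,0,0,0,0,0.63]]'
python3 avg.py
```

```text
avg F [-0.1   0.27  0.61] T [-0.052 -0.     0.003] sd [0.38 0.68 0.39] w mm 54.53 0.17 t 10.3167
time: 10.57
tool_pos: [0.5115, 0.1727, 0.1052]
tool_rot: [0.0, 1.0, -0.014, 0.0]
contact_force: [0.3, -0.3, -0.1]
gripper_width: 0.634
avg F [0.41 0.47 0.13] T [-0.134 -0.021 -0.016] sd [0.38 0.58 0.44] w mm 53.78 0.13 t 10.9667
```

```bash
python3 -m creep '[[0,0,0,0,0,0,0.66],[0,0,0,0,0,0,0.66],[0,0,0,0,0,0,0.66]]'
python3 avg.py;python3 -m creep '[[0,0,0,0,0,0,0.65],[0,0,0,0,0,0,0.65],[0,0,0,0,0,0,0.65]]'
python3 avg.py;python3 -m creep '[[0,0,0,0,0,0,0.64],[0,0,0,0,0,0,0.64],[0,0,0,0,0,0,0.64]]'
python3 avg.py
```

```text
time: 11.22
tool_pos: [0.5115, 0.1727, 0.1051]
tool_rot: [-0.0, 1.0, -0.014, -0.0]
contact_force: [-0.4, 1.1, -1.1]
gripper_width: 0.66
avg F [0.54 0.46 1.11] T [-0.055  0.017  0.022] sd [0.35 0.29 0.51] w mm 56.06 0.18 t 11.6167
time: 11.87
tool_pos: [0.5115, 0.1727, 0.1052]
tool_rot: [0.0, 1.0, -0.014, -0.0]
contact_force: [0.7, 0.5, 0.2]
gripper_width: 0.653
avg F [-0.17  0.03  0.78] T [-0.028 -0.022 -0.006] sd [0.32 0.29 0.41] w mm 55.46 0.26 t 12.2667
time: 12.52
tool_pos: [0.5115, 0.1727, 0.1052]
tool_rot: [-0.0, 1.0, -0.014, -0.0]
contact_force: [-0.4, -0.1, 0.1]
gripper_width: 0.643
avg F [0.06 0.28 0.36] T [-0.052  0.005 -0.002] sd [0.44 0.52 0.47] w mm 54.71 0.17 t 12.9167
```

```bash
python3 -m creep '[[0,0,-1,0,0,0,0.64],[0,0,-1,0,0,0,0.64],[0,0,-1,0,0,0,0.64],[0,0,0,0,0,0,0.64]]'
python3 avg.py; python3 st.py
```

```text
time: 13.25
tool_pos: [0.5114, 0.1727, 0.1051]
tool_rot: [0.0, 1.0, 0.013, -0.0]
contact_force: [0.1, -0.3, -0.7]
gripper_width: 0.64
avg F [-0.46  0.22  1.14] T [-0.037 -0.029  0.017] sd [0.37 0.58 0.53] w mm 54.73 0.17 t 13.65
t 13.65 p [0.5115 0.1727 0.1052] yang -88.59 zax [-1.e-04  0.e+00 -1.e+00] w 0.6476 mm 55.05
Ftool [-0.62 -0.11  0.96] Mtool [-0.034 -0.049 -0.037] j [ 0.19 -0.04  1.92  0.    1.26  1.73]
```

```bash
python3 -m creep '[[0,0,-1.5,0,0,0,0.64],[0,0,-1.5,0,0,0,0.64],[0,0,0,0,0,0,0.64]]'
python3 avg.py; python3 -m creep '[[0,0,-1.5,0,0,0,0.64],[0,0,-1.5,0,0,0,0.64],[0,0,-1,0,0,0,0.64],[0,0,0,0,0,0,0.64]]'
python3 avg.py;
```

```text
time: 13.9
tool_pos: [0.5115, 0.1727, 0.1052]
tool_rot: [-0.0, 0.999, 0.039, 0.0]
contact_force: [-0.4, -0.5, -1.3]
gripper_width: 0.647
avg F [0.04 0.09 0.75] T [-0.058 -0.024 -0.003] sd [0.33 0.57 0.24] w mm 54.57 0.23 t 14.3
time: 14.63
tool_pos: [0.5115, 0.1727, 0.1052]
tool_rot: [-0.0, 0.997, 0.073, 0.0]
contact_force: [-0.2, 0.6, -1.0]
gripper_width: 0.642
avg F [-0.16  0.12  0.89] T [-0.019  0.009  0.013] sd [0.38 0.43 0.32] w mm 54.66 0.11 t 15.0333
```

Past the posts with no torque. On to about 38°.

```bash
python3 -m creep '[[0,0,-3,0,0,0,0.64],[0,0,-3,0,0,0,0.64],[0,0,-3,0,0,0,0.64],[0,0,-3,0,0,0,0.64],[0,0,0,0,0,0,0.64]]'
python3 avg.py; python3 -m creep '[[0,0,-3,0,0,0,0.64],[0,0,-3,0,0,0,0.64],[0,0,-3,0,0,0,0.64],[0,0,-3,0,0,0,0.64],[0,0,-2,0,0,0,0.64],[0,0,0,0,0,0,0.64]]'
python3 avg.py;python3 st.py
```

```text
time: 15.45
tool_pos: [0.5115, 0.1727, 0.1052]
tool_rot: [0.0, 0.984, 0.178, 0.0]
contact_force: [1.0, 0.3, -0.6]
gripper_width: 0.642
avg F [0.26 0.15 1.12] T [-0.063  0.006  0.006] sd [0.21 0.37 0.46] w mm 54.63 0.21 t 15.85
time: 16.35
tool_pos: [0.5113, 0.1726, 0.1051]
tool_rot: [0.0, 0.955, 0.296, -0.0]
contact_force: [-1.2, -0.6, -0.4]
gripper_width: 0.643
avg F [-0.5   0.55  1.06] T [-0.048 -0.117  0.019] sd [0.39 0.49 0.55] w mm 54.65 0.16 t 16.75
t 16.75 p [0.5114 0.1727 0.1051] yang -55.61 zax [-3.e-04 -1.e-04 -1.e+00] w 0.6413 mm 54.51
Ftool [0.3  0.48 1.38] Mtool [-0.071 -0.125  0.001] j [ 0.19 -0.04  1.92 -0.    1.26  1.16]
```

```bash
sed -i 's/range(8)/range(5)/' avg.py; python3 -m creep '[[0,0,-1,0,0,0,0.64],[0,0,-1,0,0,0,0.64],[0,0,-1,0,0,0,0.64],[0,0,0,0,0,0,0.64]]' >/dev/null
python3 avg.py; python3 -m creep '[[0,0,-1,0,0,0,0.64],[0,0,-1,0,0,0,0.64],[0,0,0,0,0,0,0.64]]'>/dev/null
python3 avg.py
```

```text
avg F [-0.84  0.41  0.52] T [-0.056 -0.107 -0.008] sd [0.62 0.63 0.5 ] w mm 54.71 0.2 t 17.3333
avg F [-0.76  0.13  0.36] T [-0.051 -0.11   0.002] sd [0.31 0.27 0.25] w mm 54.51 0.2 t 17.8333
```

```bash
python3 -m creep '[[0,0,-1,0,0,0,0.64],[0,0,-1,0,0,0,0.64],[0,0,0,0,0,0,0.64]]'
python3 avg.py
```

```text
time: 18.08
tool_pos: [0.5115, 0.1727, 0.1052]
tool_rot: [-0.0, 0.935, 0.354, -0.0]
contact_force: [0.1, -1.0, -0.5]
gripper_width: 0.641
avg F [-0.68  0.09  0.58] T [-0.058 -0.152 -0.001] sd [0.51 0.3  0.37] w mm 54.71 0.14 t 18.3333
```

```bash
python3 -m creep '[[0,0,-1,0,0,0,0.64],[0,0,-1,0,0,0,0.64],[0,0,0,0,0,0,0.64]]' >/dev/null
python3 avg.py
```

```text
avg F [-1.24  0.56  0.88] T [-0.027 -0.191  0.001] sd [0.58 0.28 0.44] w mm 54.58 0.22 t 18.8333
```

```bash
python3 -m creep '[[0,0,-1,0,0,0,0.64],[0,0,-1,0,0,0,0.64],[0,0,0,0,0,0,0.64]]' >/dev/null
python3 avg.py
```

```text
avg F [-1.12  0.23  0.93] T [-0.08  -0.206  0.007] sd [0.3  0.51 0.33] w mm 54.53 0.18 t 19.3333
```

```bash
python3 -m creep '[[0,0,-1,0,0,0,0.64],[0,0,-1,0,0,0,0.64],[0,0,0,0,0,0,0.64]]' >/dev/null
python3 avg.py
```

```text
avg F [-1.47  0.47  0.85] T [-0.075 -0.22   0.006] sd [0.27 0.46 0.44] w mm 54.55 0.28 t 19.8333
```

```bash
python3 -m creep '[[0,0,-1,-0.0002,0,0,0.64],[0,0,-1,0,0,0,0.64],[0,0,0,0,0,0,0.64]]' >/dev/null
python3 avg.py
```

```text
avg F [-0.61  0.73  0.72] T [-0.062 -0.111  0.017] sd [0.68 0.78 0.52] w mm 54.74 0.16 t 20.3333
```

```bash
python3 -m creep '[[0,0,-1,0,0,0,0.64],[0,0,-0.5,0,0,0,0.64],[0,0,0,0,0,0,0.64]]' >/dev/null
python3 avg.py
```

```text
avg F [-0.8   0.64  0.9 ] T [-0.061 -0.094 -0.001] sd [0.71 0.13 0.18] w mm 54.75 0.11 t 20.8333
```

At 52.5°, no stop yet.

```bash
python3 -m creep '[[0,0,-1,0,0,0,0.64],[0,0,-0.5,0,0,0,0.64],[0,0,0,0,0,0,0.64]]' >/dev/null
python3 avg.py
```

```text
avg F [-0.41  0.14  0.72] T [-0.075 -0.105  0.031] sd [0.44 0.37 0.42] w mm 54.54 0.2 t 21.3333
```

```bash
python3 -m creep '[[0,0,-1,0,0,0,0.64],[0,0,-1,0,0,0,0.64],[0,0,0,0,0,0,0.64]]' >/dev/null
python3 avg.py
```

```text
avg F [-0.57  0.67  1.15] T [-0.028 -0.091 -0.006] sd [0.4  0.14 0.41] w mm 54.53 0.29 t 21.8333
```

56°, still free.

```bash
python3 -m creep '[[0,0,-1,0,0,0,0.64],[0,0,-1,0,0,0,0.64],[0,0,0,0,0,0,0.64]]' >/dev/null
python3 avg.py
```

```text
avg F [-0.32  0.94  1.18] T [-0.136 -0.051  0.006] sd [0.44 0.28 0.52] w mm 54.67 0.14 t 22.3333
```

```bash
python3 -m creep '[[0,0,-1,0,0,0,0.64],[0,0,-0.5,0,0,0,0.64],[0,0,0,0,0,0,0.64]]' >/dev/null
python3 avg.py; python3 st.py
```

```text
avg F [0.12 1.69 1.34] T [-0.351 -0.012  0.047] sd [0.55 0.77 0.39] w mm 54.51 0.08 t 22.8333
t 22.83 p [0.5115 0.1725 0.1053] yang -32.09 zax [ 4.e-04 -0.e+00 -1.e+00] w 0.6409 mm 54.48
Ftool [0.14 2.32 2.05] Mtool [-0.398 -0.007  0.029] j [ 0.19 -0.04  1.92 -0.    1.26  0.75]
```

```bash
python3 -m creep '[[0,0,-0.5,0,0,0,0.64],[0,0,-0.5,0,0,0,0.64],[0,0,0,0,0,0,0.64]]' >/dev/null
python3 avg.py; python3 st.py
```

```text
avg F [0.52 3.17 1.71] T [-0.588  0.     0.062] sd [0.62 0.33 0.45] w mm 54.53 0.15 t 23.3333
t 23.33 p [0.5116 0.1725 0.1053] yang -31.1 zax [ 6.e-04 -0.e+00 -1.e+00] w 0.6404 mm 54.43
Ftool [1.13 3.43 1.43] Mtool [-0.608  0.005  0.052] j [ 0.19 -0.04  1.92 -0.    1.26  0.73]
```

```bash
python3 -m creep '[[0,0,0,0,0.0003,0,0.64],[0,0,0,0,0,0,0.64],[0,0,0,0,0,0,0.64]]' >/dev/null
python3 avg.py; python3 st.py
```

```text
avg F [0.6  2.7  1.28] T [-0.496  0.066  0.046] sd [0.32 0.36 0.74] w mm 54.48 0.15 t 23.8333
t 23.83 p [0.5117 0.1725 0.1053] yang -31.09 zax [ 1.e-04  1.e-04 -1.e+00] w 0.6392 mm 54.33
Ftool [1.1  2.74 0.88] Mtool [-0.521  0.084  0.042] j [ 0.19 -0.04  1.92  0.    1.26  0.73]
```

```bash
python3 -m creep '[[0,0,0,0,0.0005,0,0.64],[0,0,0,0,0,0,0.64],[0,0,0,0,0,0,0.64]]' >/dev/null
python3 avg.py; python3 st.py
```

```text
avg F [0.56 1.25 0.79] T [-0.195  0.107  0.017] sd [0.23 0.28 0.43] w mm 54.5 0.05 t 24.3333
t 24.33 p [0.5119 0.1723 0.1052] yang -31.08 zax [-3.e-04  2.e-04 -1.e+00] w 0.6414 mm 54.52
Ftool [0.81 1.66 1.5 ] Mtool [-0.202  0.109  0.056] j [ 0.19 -0.04  1.92  0.    1.26  0.73]
```

```bash
python3 -m creep '[[0,0,-0.5,0,0.0002,0,0.64],[0,0,-0.5,0,0,0,0.64],[0,0,0,0,0,0,0.64]]' >/dev/null
python3 avg.py; python3 st.py
```

```text
avg F [ 0.78 -0.09  0.3 ] T [-0.066  0.151  0.065] sd [0.22 0.48 0.49] w mm 54.6 0.23 t 24.8333
t 24.83 p [0.5121 0.1722 0.1052] yang -30.09 zax [-3.e-04  2.e-04 -1.e+00] w 0.6395 mm 54.35
Ftool [ 0.84 -0.18  0.9 ] Mtool [-0.059  0.146  0.091] j [ 0.19 -0.04  1.92  0.    1.26  0.71]
```

Side force is gone and a pure torque (0.065 N m) is rising. One more degree will confirm the stop.

```bash
python3 -m creep '[[0,0,-0.5,0,0,0,0.64],[0,0,-0.5,0,0,0,0.64],[0,0,0,0,0,0,0.64]]' >/dev/null
python3 avg.py; python3 st.py
```

```text
avg F [1.05 0.08 0.56] T [0.005 0.186 0.119] sd [0.47 0.58 0.16] w mm 54.62 0.08 t 25.3333
t 25.33 p [0.5122 0.1721 0.1052] yang -29.09 zax [-2.e-04  1.e-04 -1.e+00] w 0.6429 mm 54.64
Ftool [ 1.1  -0.16  0.49] Mtool [0.016 0.182 0.119] j [ 0.19 -0.04  1.92  0.    1.26  0.69]
```

```bash
python3 -m creep '[[0,0,0.7,0,0,0,0.64],[0,0,0.8,0.0001,0,0,0.64],[0,0,0,0,0,0,0.64]]' >/dev/null
python3 avg.py; python3 -m creep '[[0,0,0,0,0,-0.001,0.64],[0,0,0,0,0,-0.001,0.64],[0,0,0,0,0,0,0.64]]' >/dev/null
python3 avg.py; python3 st.py
```

```text
avg F [ 0.72 -0.38  0.9 ] T [-0.004  0.132  0.039] sd [0.59 0.56 0.73] w mm 54.38 0.09 t 25.8333
avg F [-0.76  0.08  1.97] T [-0.053 -0.122  0.011] sd [0.26 0.42 0.49] w mm 54.51 0.17 t 26.3333
t 26.33 p [0.5121 0.1719 0.1071] yang -30.59 zax [-6.e-04 -5.e-04 -1.e+00] w 0.6396 mm 54.37
Ftool [-0.85  0.3   2.22] Mtool [-0.114 -0.183  0.001] j [ 0.19 -0.04  1.92 -0.    1.26  0.72]
```

```bash
python3 -m creep '[[0,0,0,0,0,-0.001,0.64],[0,0,0,0,0,-0.002,0.64],[0,0,0,0,0,0,0.64]]' >/dev/null
python3 avg.py; python3 -m creep '[[0,0,0,0,0,-0.002,0.64],[0,0,0,0,0,-0.002,0.64],[0,0,0,0,0,0,0.64]]' >/dev/null
python3 avg.py; python3 st.py
```

```text
avg F [-1.24 -0.41  0.42] T [ 0.037 -0.208  0.034] sd [0.47 0.37 0.42] w mm 54.73 0.07 t 26.8333
avg F [-1.32  0.1   0.73] T [ 0.067 -0.213  0.059] sd [0.56 0.28 0.55] w mm 54.47 0.12 t 27.3333
t 27.33 p [0.5123 0.1721 0.1144] yang -30.59 zax [ 1.e-04 -0.e+00 -1.e+00] w 0.6426 mm 54.62
Ftool [-1.72 -0.43  0.08] Mtool [ 0.107 -0.221  0.062] j [ 0.19 -0.05  1.91 -0.    1.27  0.72]
```

```bash
python3 - <<'E'
from h import *
b=manip.grab_frame("scene")[150:250,270:390]
cv2.imwrite("pics/a3.png",cv2.resize(b,None,fx=6,fy=6,interpolation=2))
E
```

```text
(no output)
```

View pics/a3.png

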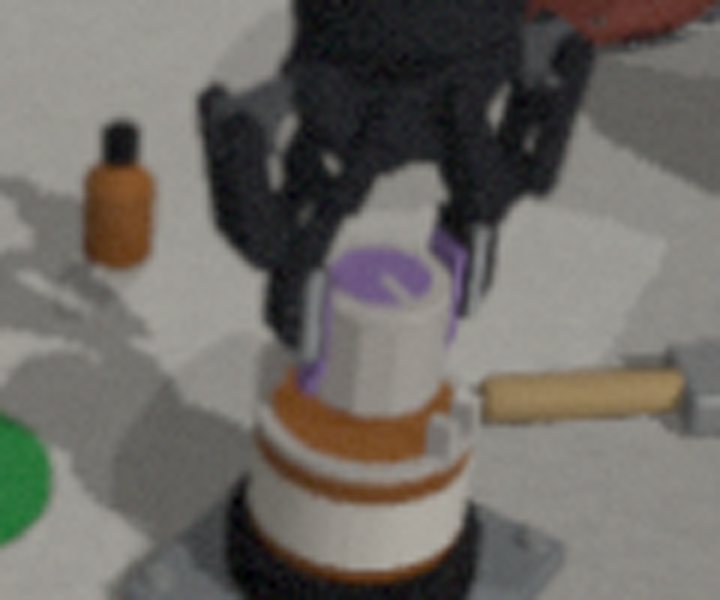

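The image shows the cap (disc at about (380,275) in the crop) turned and rising with the gripper. I'll keep lifting.

```bash
python3 -m creep '[[0,0,0,-0.0001,0,-0.003,0.64],[0,0,0,0,0,-0.003,0.64],[0,0,0,0,0,-0.003,0.64],[0,0,0,0,0,0,0.64]]' >/dev/null
python3 avg.py; python3 -m creep '[[0,0,0,0,0,-0.003,0.64],[0,0,0,0,0,-0.003,0.64],[0,0,0,0,0,-0.003,0.64],[0,0,0,0,0,-0.003,0.64],[0,0,0,0,0,-0.003,0.64],[0,0,0,0,0,-0.004,0.64],[0,0,0,0,0,-0.005,0.64],[0,0,0,0,0,-0.006,0.64],[0,0,0,0,0,0,0.64]]' >/dev/null
python3 avg.py; python3 st.py 0.5538 -.129 .1 ; python3 - <<'E'
from h import *
b=manip.grab_frame("scene")[130:250,250:410]
cv2.imwrite("pics/a4.png",cv2.resize(b,None,fx=5,fy=5,interpolation=2))
E
```

```text
avg F [0.37 0.15 1.33] T [ 0.017  0.002 -0.02 ] sd [0.62 0.25 0.45] w mm 54.57 0.15 t 27.9667
avg F [-0.36 -0.14  0.56] T [-0.007 -0.012 -0.017] sd [0.49 0.65 0.28] w mm 54.68 0.18 t 28.9667
t 28.97 p [0.512  0.172  0.1528] yang -30.59 zax [-6.e-04 -1.e-04 -1.e+00] w 0.6413 mm 54.51
Ftool [-0.5   1.01  0.66] Mtool [-0.027 -0.037 -0.046] j [ 0.19 -0.09  1.89  0.    1.34  0.72]
to target, tool axes [-0.2378  0.1892  0.0528]
tilt rotvec tool [-0.03  0.02  0.  ]
```

View pics/a4.png

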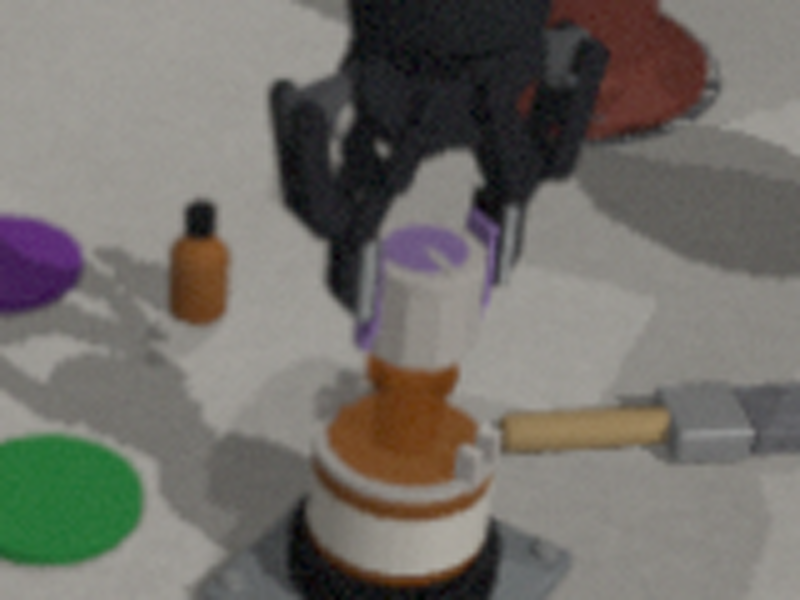

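```bash
python3 -m creep '[[0,0,0,0,0,-0.007,0.64],[0,0,0,0,0,-0.010,0.64],[0,0,0,0,0,-0.008,0.64],[0,0,0,-0.006,0.005,0,0.64],[0,0,0,-0.012,0.010,0,0.64],[0,0,0,-0.018,0.014,0,0.64],[0,0,0,-0.020,0.016,0,0.64],[0,0,0,-0.020,0.016,0,0.64],[0,0,0,-0.020,0.016,0,0.64],[0,0,0,-0.020,0.016,0,0.64],[0,0,0,-0.020,0.016,0,0.64],[0,0,0,-0.020,0.016,0,0.64],[0,0,0,-0.020,0.016,0,0.64],[0,0,0,-0.020,0.016,0,0.64],[0,0,0,-0.018,0.014,0,0.64],[0,0,0,-0.014,0.012,0,0.64],[0,0,0,-0.010,0.008,0,0.64],[0,0,0,0,0,0,0.64],[0,0,0,0,0,0,0.64]]'
python3 avg.py; python3 st.py 0.5538 -.129 .0242; python3 - <<'E'
from h import *
a=manip.grab_frame("scene")[110:250,130:330]; b=manip.grab_frame("top")[120:260,220:420]
cv2.imwrite("pics/a5.png",np.hstack([cv2.resize(a,(400,280)),cv2.resize(b,(400,280))]))
E
```

```text
time: 30.6
tool_pos: [0.5554, -0.1303, 0.1783]
tool_rot: [-0.0, 0.869, 0.495, 0.0]
contact_force: [-0.2, 0.6, -1.4]
gripper_width: 0.645
avg F [-0.01 -0.07  0.86] T [-0.009 -0.    -0.008] sd [0.25 0.27 0.4 ] w mm 54.61 0.04 t 30.85
t 30.85 p [ 0.5555 -0.1291  0.1782] yang -30.51 zax [-0.e+00  2.e-04 -1.e+00] w 0.6426 mm 54.62
Ftool [0.06 0.4  0.97] Mtool [-0.051  0.019 -0.003] j [-0.36 -0.04  1.79  0.    1.39  0.17]
to target, tool axes [-0.0008 -0.0014  0.154 ]
tilt rotvec tool [-0.01 -0.01 -0.  ]
```

View pics/a5.png

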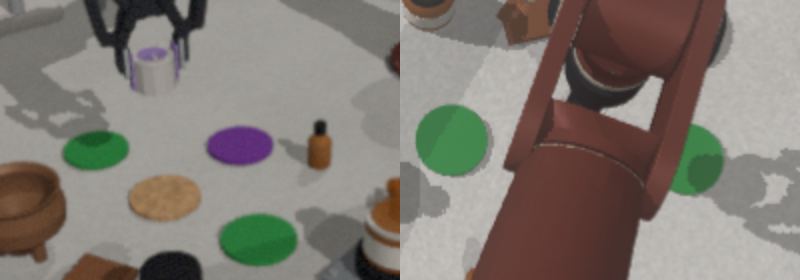

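```bash
python3 -m creep '[[0,0,0,-0.0008,-0.0014,0.008,0.64],[0,0,0,0,0,0.014,0.64],[0,0,0,0,0,0.018,0.64],[0,0,0,0,0,0.020,0.64],[0,0,0,0,0,0.020,0.64],[0,0,0,0,0,0.018,0.64],[0,0,0,0,0,0.014,0.64],[0,0,0,0,0,0.010,0.64],[0,0,0,0,0,0.006,0.64],[0,0,0,0,0,0.004,0.64],[0,0,0,0,0,0,0.64],[0,0,0,0,0,0,0.64]]'
python3 st.py 0.5538 -.129 .0242; python3 - <<'E'
from h import *
im=manip.grab_frame("scene");cv2.imwrite("pics/s6.png",im)
a=im[150:240,160:280]
cv2.imwrite("pics/a6.png",cv2.resize(a,None,fx=6,fy=6,interpolation=2))
# mat outline predicted
for r in manip.cut_out("mat","scene"):
    m=r["pixels"].astype(np.uint8); c=max(cv2.findContours(m,0,1)[0],key=len)[:,0]; print(round(r["confidence"],2),c.mean(0).round(),r["rect"])
E
```

```text
time: 31.95
tool_pos: [0.5543, -0.1301, 0.0467]
tool_rot: [0.0, 0.869, 0.496, 0.0]
contact_force: [-0.5, -0.1, 0.1]
gripper_width: 0.64
t 31.95 p [ 0.5543 -0.1301  0.0467] yang -30.59 zax [ 9.e-04 -3.e-04 -1.e+00] w 0.6402 mm 54.41
Ftool [-0.31 -0.38 -0.13] Mtool [-0.02  -0.07  -0.034] j [-0.36  0.11  1.88  0.    1.15  0.17]
to target, tool axes [ 0.0007 -0.0011  0.0225]
tilt rotvec tool [ 0.05 -0.01 -0.  ]
0.93 [176. 186.] [161.1, 177.6, 191.4, 194.6]
0.76 [212. 210.] [197.2, 198.2, 232.2, 222.5]
0.76 [260. 229.] [239.9, 218.5, 276.8, 243.8]
0.65 [250. 182.] [236.8, 172.4, 264.8, 191.6]
```

View pics/a6.png

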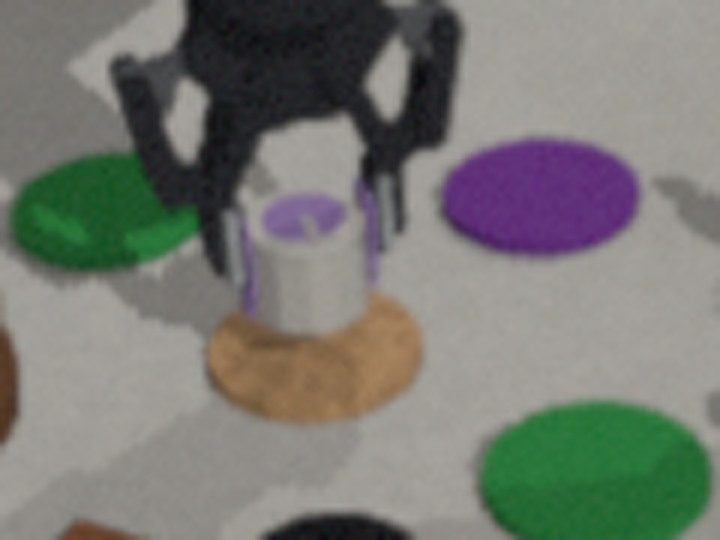

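```bash
python3 - <<'E'
from fit import *
im=cv2.imread("pics/s6.png"); w=(198,178,222,194)
T=lilac(im,w); m=(T>.5).astype(np.uint8); k,l,st,ce=cv2.connectedComponentsWithStats(m)
for s,c in zip(st[1:],ce[1:]): print(s[4],(c+w[:2]).round(1),onplane("scene",[c+w[:2]],.0715)[0].round(4))
# mat by colour: cork in s0
b,g,r=[cv2.imread("pics/scene0.png")[...,i].astype(float) for i in range(3)]
m=((r-b>35)).astype(np.uint8); m[:, :185]=0;m[:,245:]=0;m[:190]=0;m[:,:][228:]=0
k,l,st,ce=cv2.connectedComponentsWithStats(m); i=1+st[1:,4].argmax(); print(st[i],ce[i])
for dz in(.008,.004): print(onplane("scene",[ce[i]],dz))
print(proj("scene",[[.5548,-.1272,.008],[.5527,-.1304,.008]]))
E
```

```text
1 [221. 178.] [ 0.5121 -0.1307  0.0715]
18 [220.7 184.9] [ 0.5362 -0.1106  0.0715]
67 [209.8 185.6] [ 0.5536 -0.1301  0.0715]
6 [200.8 190.5] [ 0.582  -0.1329  0.0715]
[195 198  35  23 644] [212.09627329 208.63198758]
[[ 0.55828306 -0.12502914  0.008     ]]
[[ 0.5543533  -0.12897927  0.004     ]]
[[212.38557369 207.65876109]
 [211.99320053 206.81448969]]
```

```bash
python3 -m creep '[[0,0,0,0.0009,-0.0005,0.003,0.64],[0,0,0,0,0,0.005,0.64],[0,0,0,0,0,0.005,0.64],[0,0,0,0,0,0.004,0.64],[0,0,0,0,0,0.002,0.64],[0,0,0,0,0,0,0.64]]'>/dev/null
python3 avg.py; python3 st.py; python3 -m creep '[[0,0,0,0,0,0.0010,0.64],[0,0,0,0,0,0.0005,0.64],[0,0,0,0,0,0,0.64]]'>/dev/null
python3 avg.py; python3 st.py;
```

```text
avg F [0.1  0.38 0.26] T [-0.015  0.006  0.018] sd [0.41 0.65 0.36] w mm 54.58 0.17 t 32.8
t 32.8 p [ 0.5542 -0.1291  0.0275] yang -30.59 zax [ 5.e-04 -2.e-04 -1.e+00] w 0.6402 mm 54.41
Ftool [ 0.73 -0.36  0.93] Mtool [-0.023 -0.02   0.031] j [-0.36  0.14  1.89  0.    1.12  0.17]
avg F [-0.03  0.11  0.68] T [ 0.     0.002 -0.004] sd [0.58 0.42 0.52] w mm 54.56 0.13 t 33.3
t 33.3 p [ 0.5539 -0.129   0.0257] yang -30.59 zax [ 0. -0. -1.] w 0.6409 mm 54.48
Ftool [0.   0.1  0.52] Mtool [-0.002  0.004  0.021] j [-0.36  0.14  1.89 -0.    1.11  0.17]
```

```bash
python3 -m creep '[[0,0,0,0,0,0.0005,0.64],[0,0,0,0,0,0.0005,0.64],[0,0,0,0,0,0,0.64]]'>/dev/null
python3 avg.py; python3 -m creep '[[0,0,0,0,0,0.0005,0.64],[0,0,0,0,0,0,0.64]]'>/dev/null
python3 avg.py; python3 st.py;
```

```text
avg F [-0.11  0.11  0.3 ] T [-0.004  0.017 -0.009] sd [0.54 0.28 0.53] w mm 54.65 0.18 t 33.8
avg F [-0.11 -0.27  0.59] T [-0.003  0.016  0.008] sd [0.36 0.77 0.4 ] w mm 54.71 0.16 t 34.2167
t 34.22 p [ 0.5539 -0.129   0.0242] yang -30.59 zax [ 0.  0. -1.] w 0.6452 mm 54.85
Ftool [0.42 1.2  1.13] Mtool [-0.023  0.061  0.051] j [-0.36  0.14  1.89  0.    1.11  0.17]
```

```bash
python3 -m creep '[[0,0,0,0,0,0.0005,0.64],[0,0,0,0,0,0,0.64]]'>/dev/null
python3 avg.py; python3 -m creep '[[0,0,0,0,0,0.0005,0.64],[0,0,0,0,0,0,0.64]]'>/dev/null
python3 avg.py; python3 st.py;
```

```text
avg F [-0.52 -0.25 -1.07] T [ 0.027 -0.036  0.003] sd [0.43 0.32 0.61] w mm 54.58 0.11 t 34.6333
avg F [-1.16 -1.91 -5.  ] T [ 0.311 -0.134  0.014] sd [0.52 0.55 0.6 ] w mm 54.58 0.23 t 35.05
t 35.05 p [ 0.5543 -0.1292  0.024 ] yang -30.59 zax [ 5.e-04 -3.e-04 -1.e+00] w 0.6453 mm 54.85
Ftool [-1.17 -0.98 -4.72] Mtool [ 0.302 -0.08   0.05 ] j [-0.36  0.14  1.89 -0.    1.11  0.17]
```

```bash
python3 -m creep '[[0,0,0,0,0,-0.0003,0.64],[0,0,0,0,0,0,0.65],[0,0,0,0,0,0.0002,0.66],[0,0,0,0,0,0.0002,0.67],[0,0,0,0,0,0,0.67]]'>/dev/null
python3 avg.py; python3 -m creep '[[0,0,0,0,0,0.0002,0.68],[0,0,0,0,0,0.0002,0.69],[0,0,0,0,0,0.0002,0.70],[0,0,0,0,0,0,0.70]]'>/dev/null
python3 avg.py; python3 st.py;
```

```text
avg F [-0.36  0.3  -4.11] T [-0.005 -0.075 -0.011] sd [0.28 0.33 0.54] w mm 56.88 0.12 t 35.7167
avg F [-0.49  0.25 -5.37] T [ 0.031 -0.091  0.024] sd [0.59 0.52 0.49] w mm 59.61 0.09 t 36.3
t 36.3 p [ 0.5542 -0.1291  0.0228] yang -30.59 zax [ 6.e-04 -3.e-04 -1.e+00] w 0.7015 mm 59.62
Ftool [-0.19  0.2  -6.16] Mtool [ 0.044 -0.079 -0.04 ] j [-0.36  0.14  1.89 -0.    1.11  0.17]
```

```bash
python3 -m creep '[[0,0,0,0,0,0,0.71],[0,0,0,0,0,0.0001,0.72],[0,0,0,0,0,0.0002,0.73],[0,0,0,0,0,0.0002,0.74],[0,0,0,0,0,0,0.74]]'>/dev/null
python3 avg.py; python3 -m creep '[[0,0,0,0,0,0.0002,0.75],[0,0,0,0,0,0.0002,0.76],[0,0,0,0,0,0,0.77],[0,0,0,0,0,0,0.78],[0,0,0,0,0,0,0.79],[0,0,0,0,0,0,0.80],[0,0,0,0,0,0,0.80]]'>/dev/null
python3 avg.py; python3 st.py
```

```text
avg F [-0.01 -0.22 -4.67] T [-0.01  -0.051 -0.014] sd [0.38 0.31 0.25] w mm 63.08 0.22 t 36.9667
avg F [-0.36  0.29  0.03] T [-0.008 -0.024 -0.006] sd [0.24 0.4  0.38] w mm 68.02 0.26 t 37.8
t 37.8 p [ 0.5539 -0.129   0.0216] yang -30.59 zax [-1.e-04  0.e+00 -1.e+00] w 0.7977 mm 67.8
Ftool [-0.52  0.02 -0.28] Mtool [-0.006 -0.044 -0.01 ] j [-0.36  0.14  1.89 -0.    1.11  0.17]
```

Released with no force left. I'll open fully and rise straight up.

```bash
python3 -m creep '[[0,0,0,0,0,0,0.85],[0,0,0,0,0,0,0.92],[0,0,0,0,0,0,1],[0,0,0,0,0,0,1],[0,0,0,0,0,0,1],[0,0,0,0,0,-0.005,1],[0,0,0,0,0,-0.01,1],[0,0,0,0,0,-0.015,1],[0,0,0,0,0,-0.02,1],[0,0,0,0,0,-0.03,1],[0,0,0,0,0,-0.03,1],[0,0,0,0,0,-0.03,1],[0,0,0,0,0,-0.03,1],[0,0,0,0,0,-0.02,1],[0,0,0,0,0,0,1]]'
python3 - <<'E'
from h import *
im=manip.grab_frame("scene");cv2.imwrite("pics/s7.png",im)
cv2.imwrite("pics/a7.png",cv2.resize(im,(800,600)))
E
```

```text
time: 39.05
tool_pos: [0.5569, -0.13, 0.2194]
tool_rot: [0.005, 0.869, 0.496, 0.004]
contact_force: [1.1, -0.4, 0.9]
gripper_width: 1.002
```

View pics/a7.png

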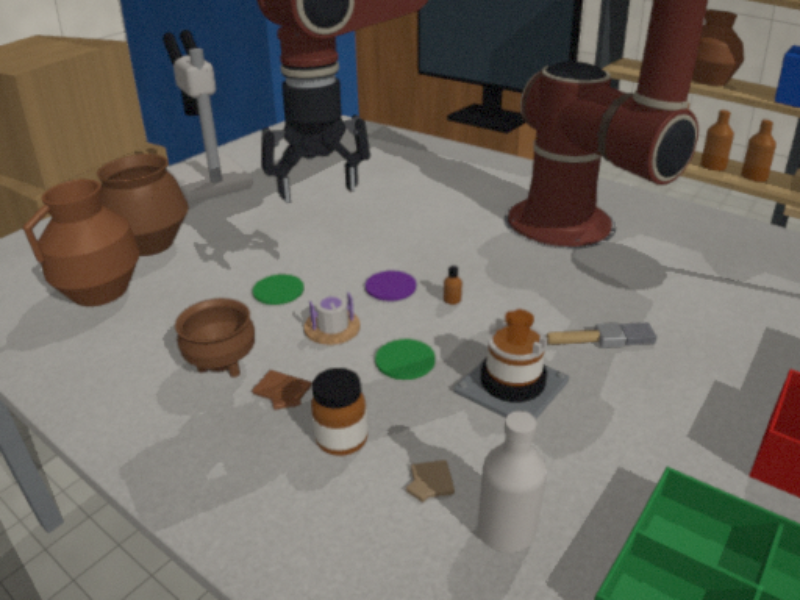

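The cap stands upright on the cork mat at (330,320) in this picture. I'll clear the arm out of the top view and check how well it is centred.

```bash
python3 -m creep '[[0,0,0,-0.02,0.002,0,1],[0,0,0,-0.033,0.002,0,1],[0,0,0,-0.033,0.002,0,1],[0,0,0,-0.033,0.002,0,1],[0,0,0,-0.033,0.002,0,1],[0,0,0,-0.033,0.002,0,1],[0,0,0,-0.033,0.002,0,1],[0,0,0,-0.033,0.002,0,1],[0,0,0,-0.033,0.002,0,1],[0,0,0,-0.033,0.002,0,1],[0,0,0,-0.02,0.002,0,1],[0,0,0,0,0,0,1]]'
python3 - <<'E'
from fit import *
im=manip.grab_frame("top");cv2.imwrite("pics/t8.png",im)
cv2.imwrite("pics/a8.png",cv2.resize(im[80:280,100:400],(750,500),interpolation=2))
for n,f in(("top","t8"),("scene","s7")):
    im=cv2.imread(f"pics/{f}.png"); c=proj(n,[.554,-.129,.049])[0].astype(int); w=(c[0]-22,c[1]-20,c[0]+22,c[1]+20)
    p,fv,s=fit(n,im,w,.008,[.554,-.129,np.radians(59.5),.0163]); print(n,p.round(4),np.degrees(p[2]),fv)
E
```

```text
time: 40.1
tool_pos: [0.3988, -0.4327, 0.2098]
tool_rot: [-0.001, 0.87, 0.494, -0.001]
contact_force: [0.1, 0.1, 0.2]
gripper_width: 1.002
top [ 0.5539 -0.1276  1.0401  0.0162] 59.59424719760917 9.786328315734863
scene [ 0.5529 -0.1281  0.9827  0.0154] 56.30187040825673 16.54715347290039
```

View pics/a8.png

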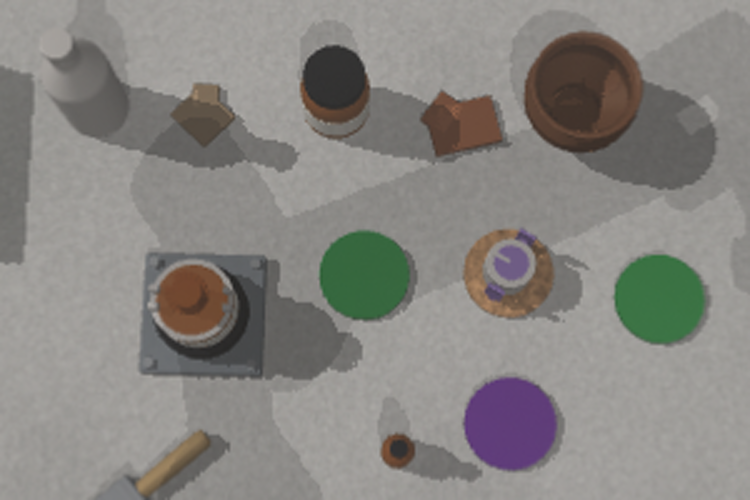

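```bash
python3 -c "
from plant import manip
print(manip.job_done()); print(manip.state()['time'])"
```

```text
the job is handed in; nothing more can be done
None
the job is handed in; nothing more can be done
```

The jar is open, and its cap is standing upright on the cork mat. I handed the job in at about 40 s of the 72 s allowed.

**Opening:** I squeezed both tabs and turned the cap anticlockwise. The stop showed as a torque rising to 0.12 N m about 62.5° from the locked place. I backed off 1.5° to where it was just met and lifted straight up. I then lowered the cap until it touched the mat and opened the jaws slowly. The measured wrist force stayed below about 8 N throughout.

**Last checks:**
- **Centring:** the top camera puts the cap at (0.554, −0.128) and the scene camera at (0.553, −0.128). The two cameras put the mat at (0.553, −0.130) and (0.555, −0.127), so they disagree by about 3 mm. The cap is within roughly 3 mm of the middle.
- **Surroundings:** in the final pictures the bystanders are where they were at the start, and the robot touches nothing.

**What I could not confirm:**
- **Grip force:** it is not reported, and the firm end of the tabs never showed clearly in the jaw readings. I held the jaws at about 54.5 mm, and briefly at about 53.8 mm while testing. I saw no sign of damage to the tabs.
- **Stop contact:** one lug met the stop first, with about 3 N of side force. I re-centred the gripper before turning further.

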